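# Close the drilling jig over a pot

### The arm

A 6-joint arm with a two-finger parallel gripper is mounted at the origin on the work surface. World frame = base frame: x ahead of the robot, y to its left, z up, the work surface at z = 0. Lengths are in m, angles in degrees, forces in N, time in s.
With the tool pointing down it reaches from about 0.4 to 0.825 m from the base axis. Payload 7 kg.
Tool frame: the origin (TCP) lies on the centre line of the jaws, within the pads' length; the fingertips stand 8 mm ahead of it and the grasp point (between the pads) lies 11 mm behind it; z points along the fingers, y is the line along which they close (so a half turn about z gives the same grasp; the last joint's range is limited). The gripper opens to 88 mm and grips with 3 to 60 N. Pads are 19 mm wide; open, the fingers measure 130 mm over their backs; the gripper's body (78 mm by 193 mm) begins 47 mm behind the grasp point.
Start: joints at [85.548, 20.546, 0.682, 0, -70.136, -16.507], TCP at [0.241, 0.63, 0.208] pointing down, gripper open.
Joint ranges: [-176.03, 176.03], [-82.01, 121.73], [-58.28, 71.71], [-173.87, 95.51], [-174.79, -0.11], [-173.66, 173.66]. Speed limits (degrees/s): [136.94, 136.94, 172.46, 180, 180, 180].

### API

Orientations are given as [roll, pitch, yaw] about the fixed x, y, z axes, in that order (R = Rz(yaw) Ry(pitch) Rx(roll)).
In Python, from plant import r gives the robot as it stands.
- The arm moves only by the tool carry_out, never from a script. Its argument "targets" is a list of rows, each a list of 6 numbers: the shift along the tool's x, y, z scaled (see below), then the turn, a rotation vector about the tool's x, y, z scaled (see below). A call has 1 to 5 rows; each row shifts and turns the commanded pose from where the row before left it, along the tool's axes as they then stand; what a row does not reach is not made up. The controller multiplies each number of a shift by 0.5 m and each number of a turn by 60 degrees. A row lasts 1/8 s, in which the tool goes at most 62.5 mm and 10.7 degrees, less where a joint would pass 70% of its speed; a pose out of reach is approached as far as the arm can. A call with a number of a shift or a turn outside -1 to 1 is refused whole. A call with a gripper value outside its range is refused whole. "hand" is the opening, from 0 (shut) to 1 (fully open), set as the call begins (left out, the last holds). The fingers move at their own pace and stop on an object; "squeeze" is the grip in N (left out, the last holds). Time passes only in rows, so rows that do not move let the fingers close. It gives the time, the measured TCP pose, the force, the opening and the grip force at its end, in the units of the state.
- r.get_state(): the state, without advancing time (a new reading comes with each control period).
- r.capture(name): name is "scene" or "top"; returns the picture (384x512x3 uint8, red, green, blue); there is no depth.
- r.camera_info(name): a dict with "K" (3x3 intrinsics, pixels), "distortion" ([k1, k2, p1, p2, k3] as OpenCV has them; the pictures are not rectified), "eye" and "attitude" of the camera in the world. Camera axes: x right, y down, z forward; pixel columns grow to the right and rows downward; lengths in m; the calibration is good to about 2 mm. A picture is of the moment at which its call begins. camera_info takes no time and is no camera call.
- r.close_job(): hands the job in; it is judged then, once.
The state is a dict: "time_s": time; "joints": joint angles; "qd": joint speeds; "joint_torque": joint torques, N m; "tcp_pos": TCP position; "eef_rot": TCP orientation; "contact_force": force on the tool from outside, world axes, zero at the start; "moment": the same for the moment, N m; "gripper_width": finger opening in m; "gripper_force": force on a finger pad.
Only numpy, scipy, OpenCV 4.12 (cv2) and the standard library are available. Lean on these libraries where they do the work, as an engineer would, in place of code of your own. Each camera call takes 0.05 s, during which the arm holds its last target. There are 200 camera calls.

### The job

A plastic pot sits upside down in the jig, ready to have its drainage holes drilled. Pull the drill plate right out from under the low shelf onto the open bench and let go of it, so that you can take it afresh by its orange handle and lower it, level and without forcing, over both guide pins, keeping hold until it is fully home on the shoulders. Only then let go and slide the clear chip guard fully shut in front of it; leave the pot seated and the cordless drill and the other pots where they are.

Things in the scene. Friction and masses are not known exactly. Their poses are not given: they have to be found in the camera images.
- plate: Drill plate: aluminium bar 60 x 210 x 14 mm (x, y, z), about 0.45 kg. Origin at the centre of its underside, z up, y along its length; the same either way round. Two 14 mm through holes at y = +88 and -88 mm, orange handle on top. It starts flat on the bench under the shelf, only its +y end, 75 to 90 mm of it, sticking out; it slides easily on the bench
- plate_handle (a point): Grip point in the middle of the plate's orange bar handle, 39 mm above the plate's underside. The bar lies along the plate's y: 16 mm wide (x), 66 mm long, from 34 to 48 mm above the underside, on two 12 mm square posts at y = +24 and -24 mm
- plate_end (a point): Middle of the top edge of the plate's +y end, the end that sticks out from the shelf: 105 mm from the plate's centre, 14 mm above its underside. The plate can be gripped here across its 60 mm width
- shelf: Low fixed shelf, red steel legs in its four corners, plank top: 300 x 280 mm (x, y), frame's underside 96 mm and top 126 mm above the bench; white bowl, black tray and pots on top, up to 90 mm higher. Origin on the bench under its centre; its +y side, 140 mm from the origin, is the open side from which the plate is pulled
- jig: Fixed drilling jig: green base 165 x 230 x 15 mm (x, y, z), two dark posts 26 mm thick at x = 0, y = +88 and -88 mm, each ending in a flat shoulder 108 mm up from which a 12 mm steel guide pin rises 36 mm, its last 10 mm tapered to 5 mm. Origin on the bench midway between the posts, z up. The guard's track, 30 mm wide and 28 mm high, is at x = -100 mm, from y = -115 to +305 mm
- jig_seat (a point): Point midway between the two shoulders, 108 mm above the bench: the plate's origin belongs here, with the plate's length along the jig's y (either way round)
- pin_left (a point): Tip of the guide pin at the jig's +y side, 144 mm above the bench
- pin_right (a point): Tip of the guide pin at the jig's -y side, 144 mm above the bench
- guard (a joint): Clear chip guard, an upright panel 190 mm wide (y), 166 mm tall, sliding along the jig's y on the track at x = -100 mm. 0 m is shut: centred in front of the jig, against a stop. It grows towards the jig's +y, up to 0.19 m; it starts open at 0.13 to 0.18 m. It stays where it is left and takes about 2 N to slide
- guard_grip (a point): Grip point on the red grip on top of the guard: a block 14 mm (jig x) by 44 mm (jig y), from 166 to 200 mm above the bench; the point is 187 mm up, in its middle. It can be pinched from above across the 14 mm
- pot: Brown plastic pot standing upside down in the jig between four small brass studs: 104 mm across the rim below, 74 mm across the top, 90 mm tall, its top 105 mm above the bench, 3 mm under the shoulders. Origin at the centre of its underside; loose, 70 g
- drill: Bystander: green and black cordless drill lying on its side, about 170 x 180 x 60 mm, origin under the motor housing
- nursery_pot: Bystander: empty black nursery pot, 92 mm across, 88 mm tall, origin at the centre of its underside
- glazed_pot: Bystander: small open blue glazed bonsai pot, 92 mm across, 50 mm tall, origin at the centre of its underside
There are look-alikes about, which are no part of the job. Of the things like the plate, leave any that is blue or yellow; of the rest the larger one is meant.

How it is judged (in metres and radians):
On the way, in this order (a step that is already met when the one before it is completed fails the run):
1. the plate lies flat on the open bench, out from under the shelf, and has been let go (y of plate in the frame of shelf above 0.235 m and height (world z) of plate below 0.005 m and angle between plate's own z axis and vertical below 0.05 rad and contact force between the fingers and plate below 0.2 N), for 0.2 s.
2. the plate, still held in the gripper, is home on both shoulders over the guide pins, and the guard is still open (horizontal distance between plate and jig_seat below 0.004 m and z of plate in the frame of jig_seat between -0.004 and 0.004 m and angle between plate's own z axis and vertical below 0.04 rad and angle between the y axis of plate and the y axis of jig, either way round below 0.04 rad and contact force between the fingers and plate above 0.5 N and value of joint guard above 0.06 m), for 0.1 s.
At the end, for the whole second after the job is handed in: The plate sits over both guide pins, at rest, flat on both shoulders (within 3 mm in height, 4 mm sideways, about 2 degrees), the guard is shut to within 6 mm, and the pot still stands upside down in its nest (horizontal distance between plate and jig_seat below 0.004 m and z of plate in the frame of jig_seat between -0.003 and 0.003 m and angle between plate's own z axis and vertical below 0.03 rad and angle between the y axis of plate and the y axis of jig, either way round below 0.04 rad and linear speed of plate below 0.02 m/s and value of joint guard below 0.006 m and horizontal distance between pot and jig below 0.008 m and angle between pot's own z axis and vertical below 0.06 rad); the robot touches nothing.
It fails at once if the plate is tilted more than about 9 degrees on or just over the guide pins (horizontal distance between plate and jig_seat below 0.05 m and z of plate in the frame of jig_seat below 0.045 m and angle between plate's own z axis and vertical above 0.16 rad).
It fails at once if the plate is forced onto the jig (over 45 N) (contact force between plate and jig above 45 N).
It fails at once if the pot is knocked out of its nest (distance of pot from where it was at the start of the episode above 0.02 m or angle between pot's own z axis and vertical above 0.2 rad).
It fails at once if the drill or one of the other pots is disturbed (distance of any of drill, nursery_pot, glazed_pot from where it was at the start of the episode above 0.03 m or angle between any of nursery_pot, glazed_pot's own z axis and vertical above 0.4 rad).
It also fails if it takes over 69 s, if anything falls off the work surface, if the arm or the gripper's body presses on something with over 40 N, if the wrist force passes 120 N, or if a joint passes its speed limit or range.

## Working session

There is one attempt and no reset: what is moved stays moved. The work goes in short steps, Python scripts to look and compute and a tool call to move; the robot and the scene stay as the last step left them, time stands still between calls to the robot, and variables do not carry over. Pictures are saved under pics/ and viewed, at most 10 in all, crops included, and the job is handed in when it is done.

Besides the shell and the picture viewer there is one more tool, called after "Call:" as a command line: name --pt "numbers of a row" for each row, then --argument value for the rest. carry_out: Moves the arm, as the interface text tells. Its arguments: {"type":"object","properties":{"targets":{"type":"array","items":{"type":"array","items":{"type":"number","minimum":-1,"maximum":1}}},"hand":{"type":"number"},"squeeze":{"type":"number"}},"required":["targets"]}

```bash
mkdir -p pics; ls
python3 - <<'E'
from plant import r
import cv2
for n in("scene","top"):
    cv2.imwrite(f"pics/{n}0.png",cv2.cvtColor(r.capture(n),cv2.COLOR_RGB2BGR))
    print(r.camera_info(n))
print(r.get_state())
E
```

```text
pics
{'K': array([[412.97337392,   0.        , 260.2358089 ],
       [  0.        , 412.97337392, 195.11096808],
       [  0.        ,   0.        ,   1.        ]]), 'distortion': array([-0.10437684,  0.        ,  0.        ,  0.        ,  0.        ]), 'eye': array([ 0.93151423, -0.6763217 ,  1.13422155]), 'attitude': array([-144.31478963,    0.55707172,   35.93569477])}
{'K': array([[362.04834614,   0.        , 254.91489681],
       [  0.        , 362.04834614, 189.8815022 ],
       [  0.        ,   0.        ,   1.        ]]), 'distortion': array([-0.08620941,  0.        ,  0.        ,  0.        ,  0.        ]), 'eye': array([ 0.42929905, -0.10229623,  1.26290999]), 'attitude': array([-175.56546684,   -0.30751   ,  -89.53868435])}
{'time_s': 0.1, 'joints': array([ 8.55474620e+01,  2.05873257e+01,  6.38760834e-01, -1.71391301e-02,
       -7.01386027e+01, -1.65053945e+01]), 'qd': array([ 0.01547496, -0.0935145 ,  0.19757363,  0.11865155,  0.01105529,
       -0.03735142]), 'joint_torque': array([-1.08256121e-03, -5.84162378e+01,  2.93748379e+01,  7.01537713e+00,
        1.01253827e-02, -5.06592801e-05]), 'tcp_pos': array([0.24131546, 0.62987027, 0.20671638]), 'eef_rot': array([ 1.79911846e+02, -9.31814240e-03, -2.09637605e+01]), 'contact_force': array([ 0.53443077, -0.5328336 , -0.65049942]), 'moment': array([ 0.01639682, -0.01273909,  0.04619072]), 'gripper_force': 0.0, 'gripper_width': 0.08825862650393941}
```

View pics/scene0.png

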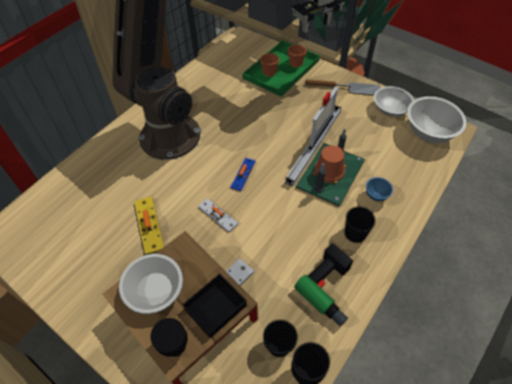

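View pics/top0.png

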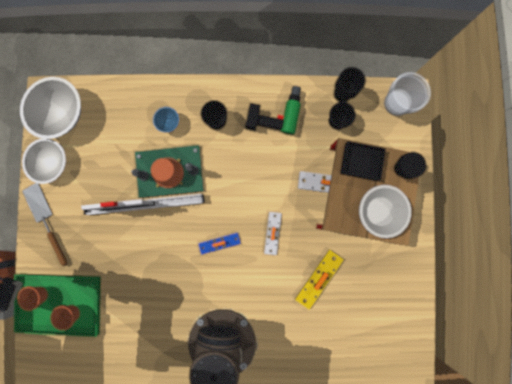

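Candidates for the plate (top view): silver end protruding from the shelf (315,181), small silver plate (273,233), blue (219,243), yellow (320,279). By the description, it is the one under the shelf at (315,181). I'll check it and the jig in a close crop.

```bash
cat > h.py <<'E'
import numpy as np,cv2
from scipy.spatial.transform import Rotation as R
from plant import r
def ray(n,uv):
    c=r.camera_info(n); p=cv2.undistortPoints(np.array(uv,float).reshape(-1,1,2),c["K"],c["distortion"])[:,0]
    d=np.c_[p,np.ones(len(p))]@R.from_euler('xyz',c["attitude"],degrees=True).as_matrix().T
    return c["eye"],d
def plane(n,uv,z):
    e,d=ray(n,uv); return e+d*((z-e[2])/d[:,2])[:,None]
def tri(a,b):
    (e1,d1),(e2,d2)=ray("scene",a),ray("top",b); o=[]
    for x,y in zip(d1,d2):
        s=np.linalg.lstsq(np.c_[x,-y],e2-e1,rcond=None)[0]; p,q=e1+s[0]*x,e2+s[1]*y
        o.append([*(p+q)/2,np.linalg.norm(p-q)])
    return np.array(o)
def proj(n,P):
    c=r.camera_info(n);M=R.from_euler('xyz',c["attitude"],degrees=True).as_matrix().T
    return cv2.projectPoints(np.array(P,float).reshape(-1,3),cv2.Rodrigues(M)[0],-M@c["eye"],c["K"],c["distortion"])[0][:,0]
def crop(img,x,y,w,h,s): return cv2.resize(img[y:y+h,x:x+w],None,fx=s,fy=s,interpolation=cv2.INTER_CUBIC)
def grab(n): return cv2.cvtColor(r.capture(n),cv2.COLOR_RGB2BGR)
E
python3 - <<'E'
from h import *
s,t=cv2.imread("pics/scene0.png"),cv2.imread("pics/top0.png")
a=np.vstack([np.hstack([crop(t,285,150,80,60,5),crop(s,205,240,80,60,5)]),np.hstack([crop(t,75,137,133,100,3),crop(s,275,80,133,140,3)[:300]])[:,:800]] if 0 else [np.hstack([crop(t,285,150,80,60,5),crop(s,205,240,80,60,5)]),np.hstack([crop(t,80,140,130,78,400/130),crop(s,280,110,130,78,400/130)])])
cv2.imwrite("pics/c1.png",a);print(a.shape)
E
```

```text
(540, 800, 3)
```

View pics/c1.png

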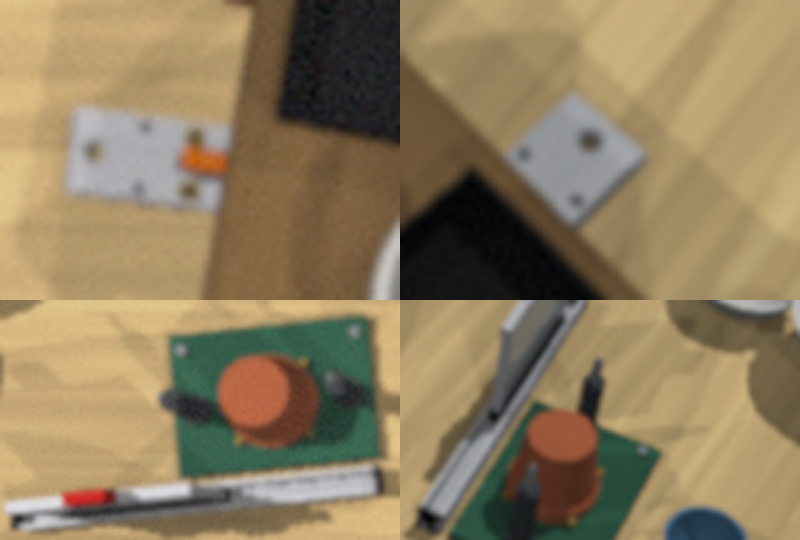

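The crop confirms the plate: silver, orange handle, hole, protruding from the shelf. The jig is below left, with its pins either side of the brown pot, and the red guard grip is at about (109,202).

Run:
```python
from h import *
S,T=cv2.imread("pics/scene0.png"),cv2.imread("pics/top0.png")
def big(m):
    c=max(cv2.findContours(m.astype(np.uint8),0,2)[0],key=cv2.contourArea);return c[:,0].astype(float)
def win(sh,x0,y0,x1,y1):
    w=np.zeros(sh[:2],bool);w[y0:y1,x0:x1]=1;return w
for n,I,w,wp in(("scene",S,(285,130,375,210),(205,250,285,300)),("top",T,(128,135,210,203),(290,160,332,202))):
    h=cv2.cvtColor(I,cv2.COLOR_BGR2HSV)
    g=win(I.shape,*w)&(h[...,0]>55)&(h[...,0]<95)&(h[...,1]>60)
    P=plane(n,big(g),.015)[:,:2].astype(np.float32)
    print(n,"jig",cv2.minAreaRect(cv2.convexHull(P)))
    p=win(I.shape,*wp)&(h[...,1]<60)&(h[...,2]>110)
    P=plane(n,big(p),.014)[:,:2].astype(np.float32)
    print("plate",cv2.minAreaRect(P), cv2.boxPoints(cv2.minAreaRect(P)).round(4).tolist())
    rd=(((h[...,0]<6)|(h[...,0]>174))&(h[...,1]>170)&(h[...,2]>90))
    c=[(cv2.moments(k)['m00'],k[:,0].mean(0)) for k in cv2.findContours(rd.astype(np.uint8),0,2)[0] if cv2.contourArea(k)>8]
    print("red",c,[plane(n,[k[1]],.19).round(4) for k in c])
    # pot top
    o=win(I.shape,*w)&((h[...,0]<12))&(h[...,1]>100)
    print("pot",big(o).mean(0))
print("pins from top z=.144",plane("top",[[133.3,172.5],[187.2,164.4]],.144))
```

```text
scene jig ((0.5932434797286987, 0.18946698307991028), (0.15900054574012756, 0.22842805087566376), 6.362380027770996)
plate ((0.5615162253379822, -0.2896101176738739), (0.06432542204856873, 0.06422077119350433), 79.7582778930664) [[0.5242000222206116, -0.3156000077724457], [0.5874000191688538, -0.3269999921321869], [0.598800003528595, -0.263700008392334], [0.5356000065803528, -0.2522999942302704]]
red [(20.5, array([320.375, 283.375])), (21.0, array([326.7,  95.9])), (50.0, array([11.02439024, 43.04878049]))] [array([[ 0.8024, -0.2626,  0.19  ]]), array([[0.4657, 0.3392, 0.19  ]]), array([[-0.7888, -0.1043,  0.19  ]])]
pot [329.234375 165.21875 ]
top jig ((0.5895441770553589, 0.19330352544784546), (0.15839821100234985, 0.2239692658185959), 6.236280918121338)
plate ((0.5577314496040344, -0.31435850262641907), (0.11364229768514633, 0.06342357397079468), 82.89237976074219) [[0.5192000269889832, -0.3668000102043152], [0.5821999907493591, -0.37470000982284546], [0.5961999893188477, -0.26190000772476196], [0.53329998254776, -0.2540999948978424]]
red [(37.0, array([107.38461538, 204.07692308])), (10.0, array([280., 117.]))] [array([[0.4661, 0.3351, 0.19  ]]), array([[ 0.7349, -0.1817,  0.19  ]])]
pot [166.37254902 171.39215686]
pins from top z=.144 [[0.56758703 0.27441045 0.144     ]
 [0.59418315 0.10461528 0.144     ]]
```

```bash
cat > p.py <<'E'
from h import *
import sys
# plan.py: waypoints x,y,z,yaw[,maxmm] -> rows
def plan(wps,vmax=55,start=None):
    s=r.get_state(); p=np.array(s["tcp_pos"]);M=R.from_euler('xyz',s["eef_rot"],degrees=True)
    rows=[]
    for w in wps:
        g=np.array(w[:3]);G=R.from_euler('xyz',[180,0,w[3]],degrees=True); v=w[4] if len(w)>4 else vmax
        rv=(M.inv()*G).as_rotvec(degrees=True)
        n=int(max(np.ceil(np.linalg.norm(g-p)*1000/v),np.ceil(np.linalg.norm(rv)/10),1))
        d=(g-p)/n
        for i in range(n):
            rows.append(np.r_[M.inv().apply(d)/.5,rv/n/60].round(3)); M=M*R.from_rotvec(rv/n,degrees=True)
        p=g
    for i in range(0,len(rows),5): print([x.tolist() for x in rows[i:i+5]])
if __name__=="__main__": plan(eval(sys.argv[1]))
E
python3 p.py "[[.26,.58,.26,-27],[.44,.05,.26,-75],[.566,-.255,.2,-97.2],[.564,-.273,.08,-97.2]]"
```

```text
[[0.035, 0.04, -0.053, 0.001, -0.0, 0.05], [0.037, 0.038, -0.053, 0.001, -0.0, 0.05], [0.073, 0.071, 0.0, -0.0, -0.0, 0.073], [0.078, 0.065, 0.0, -0.0, -0.0, 0.073], [0.083, 0.059, 0.0, -0.0, -0.0, 0.073]]
[[0.087, 0.053, 0.0, -0.0, -0.0, 0.073], [0.091, 0.046, 0.0, -0.0, -0.0, 0.073], [0.094, 0.039, 0.0, -0.0, -0.0, 0.073], [0.097, 0.032, 0.0, -0.0, -0.0, 0.073], [0.099, 0.024, 0.0, -0.0, -0.0, 0.073]]
[[0.1, 0.017, 0.0, -0.0, -0.0, 0.073], [0.101, 0.009, 0.0, -0.0, -0.0, 0.073], [0.102, 0.001, 0.0, -0.0, -0.0, 0.073], [0.093, -0.012, 0.017, 0.0, -0.0, 0.053], [0.093, -0.017, 0.017, 0.0, -0.0, 0.053]]
[[0.092, -0.022, 0.017, 0.0, -0.0, 0.053], [0.09, -0.028, 0.017, 0.0, -0.0, 0.053], [0.089, -0.032, 0.017, 0.0, -0.0, 0.053], [0.087, -0.037, 0.017, 0.0, -0.0, 0.053], [0.084, -0.042, 0.017, 0.0, -0.0, 0.053]]
[[0.012, -0.0, 0.08, 0.0, 0.0, -0.0], [0.012, -0.0, 0.08, 0.0, 0.0, -0.0], [0.012, -0.0, 0.08, 0.0, 0.0, -0.0]]
```

Call:
carry_out --pt "0.035 0.04 -0.053 0 0 0.05" --pt "0.037 0.038 -0.053 0 0 0.05" --pt "0.073 0.071 0 0 0 0.073" --pt "0.078 0.065 0 0 0 0.073" --pt "0.083 0.059 0 0 0 0.073" --hand 1

```text
time_s: 0.72
tcp_pos: [0.3093, 0.4343, 0.2602]
eef_rot: [180.0, -0.0, -40.2]
contact_force: [0.9, 0.5, 0.7]
gripper_width: 0.0878
gripper_force: 0.0
```

Call:
carry_out --pt "0.087 0.053 0 0 0 0.073" --pt "0.091 0.046 0 0 0 0.073" --pt "0.094 0.039 0 0 0 0.073" --pt "0.097 0.032 0 0 0 0.073" --pt "0.099 0.024 0 0 0 0.073"

```text
time_s: 1.35
tcp_pos: [0.3906, 0.1929, 0.2605]
eef_rot: [-180.0, 0.0, -62.1]
contact_force: [1.0, -0.0, 0.5]
gripper_width: 0.0873
gripper_force: 0.0
```

Call:
carry_out --pt "0.1 0.017 0 0 0 0.073" --pt "0.101 0.009 0 0 0 0.073" --pt "0.102 0 0 0 0 0.073" --pt "0.093 -0.012 0.017 0 0 0.053" --pt "0.093 -0.017 0.017 0 0 0.053"

```text
time_s: 1.98
tcp_pos: [0.4751, -0.0385, 0.2434]
eef_rot: [-180.0, 0.0, -81.6]
contact_force: [0.2, 0.2, 0.1]
gripper_width: 0.0876
gripper_force: 0.0
```

Call:
carry_out --pt "0.092 -0.022 0.017 0 0 0.053" --pt "0.09 -0.028 0.017 0 0 0.053" --pt "0.089 -0.032 0.017 0 0 0.053" --pt "0.087 -0.037 0.017 0 0 0.053" --pt "0.084 -0.042 0.017 0 0 0.053"

```text
time_s: 2.6
tcp_pos: [0.5641, -0.257, 0.2003]
eef_rot: [180.0, 0.0, -97.5]
contact_force: [0.9, 1.5, 1.2]
gripper_width: 0.0877
gripper_force: 0.0
```

Call:
carry_out --pt "0.01 -0.004 0.08 0 0 0" --pt "0.01 0 0.08 0 0 0" --pt "0.01 0 0.08 0 0 0" --pt "0 0 0.06 0 0 0" --pt "0 0 0.04 0 0 0"

```text
time_s: 3.22
tcp_pos: [0.5627, -0.2705, 0.0289]
eef_rot: [179.8, 0.0, -97.4]
contact_force: [0.6, -0.4, -0.9]
gripper_width: 0.088
gripper_force: 0.0
```

Run:
```python
from h import *
print(r.get_state()["tcp_pos"])
a=np.hstack([crop(grab("top"),265,140,100,75,4),crop(grab("scene"),195,200,100,75,4)]);cv2.imwrite("pics/c2.png",a)
```

```text
[ 0.56268779 -0.27047965  0.02886203]
```

View pics/c2.png

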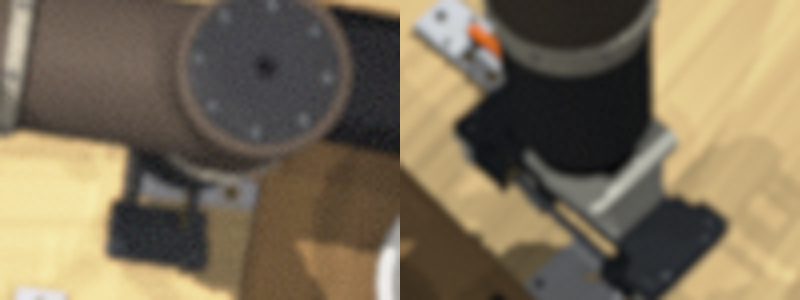

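The gripper straddles the plate end and clears the shelf. Next I descend and close.

Call:
carry_out --pt "0.004 0 0.034 0 0 0" --pt "0 0 0 0 0 0"

```text
time_s: 3.58
tcp_pos: [0.5629, -0.2725, 0.0132]
eef_rot: [179.9, 0.0, -97.4]
contact_force: [-0.7, 0.9, 0.3]
gripper_width: 0.0876
gripper_force: 0.0
```

Call:
carry_out --pt "0 0 0 0 0 0" --pt "0 0 0 0 0 0" --pt "0 0 0 0 0 0" --pt "0 0 0 0 0 0" --hand 0.5 --squeeze 15

```text
time_s: 4.08
tcp_pos: [0.5638, -0.2726, 0.0143]
eef_rot: [-180.0, -0.0, -97.4]
contact_force: [-0.0, 0.1, 0.2]
gripper_width: 0.0532
gripper_force: 0.0
```

Call:
carry_out --pt "0 0 0 0 0 0" --pt "0 0 0 0 0 0"

```text
time_s: 4.32
tcp_pos: [0.5637, -0.2726, 0.0141]
eef_rot: [180.0, 0.0, -97.4]
contact_force: [0.5, 0.1, -0.4]
gripper_width: 0.044
gripper_force: 0.0
```

Run:
```python
from h import *
print(r.get_state()["tcp_pos"])
a=np.hstack([crop(grab("top"),265,140,100,75,4),crop(grab("scene"),205,220,100,75,4)]);cv2.imwrite("pics/c3.png",a)
```

```text
[ 0.56366834 -0.27257976  0.01408214]
```

View pics/c3.png

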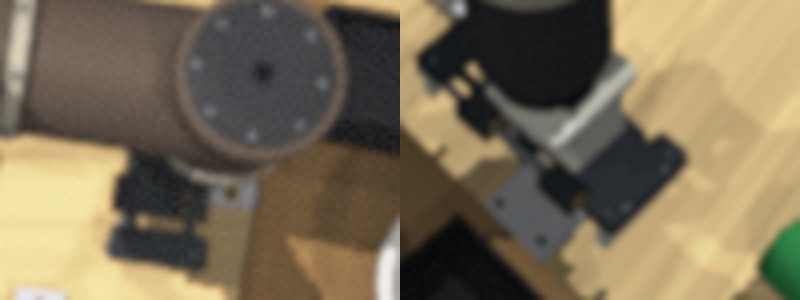

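Run:
```python
from h import *
s=r.get_state();p=s["tcp_pos"];M=R.from_euler('xyz',s["eef_rot"],degrees=True).as_matrix();print(p,s["gripper_width"],s["eef_rot"])
for sg in(-1,1):
    q=p+M@[0,sg*.022,.008];print("tip",q.round(4),proj("scene",q),proj("top",q), "top of plate-level same px", plane("scene",proj("scene",q),.014))
    for k in(0,.043,):
        q=p+M@[0,sg*(.022+k),.008];print(k,proj("scene",q),(proj("scene",q)-[205,220])*4+[400,0],(proj("top",q)-[265,140])*4)
I=grab("scene");h=cv2.cvtColor(I,cv2.COLOR_BGR2HSV)
print("plate corners in crop",[(proj("scene",c)-[205,220])*4+[400,0] for c in [[.5962,-.2619,.014],[.5333,-.2541,.014],[.5822,-.3747,.014],[.5192,-.3668,.014]]])
```

```text
[ 0.56369387 -0.27255989  0.01403382] 0.04389289443295404 [ 1.79999384e+02  5.54442266e-04 -9.73973879e+01]
tip [ 0.5855 -0.2754  0.006 ] [[248.85096233 272.29912804]] [[302.76405374 173.58056199]] top of plate-level same px [[ 0.5879539  -0.27822337  0.014     ]]
0 [[248.85096233 272.29912804]] [[575.40384932 209.19651218]] [[151.05621495 134.32224796]]
0.043 [[259.34764608 281.45102798]] [[617.39058432 245.80411192]] [[157.16135034  86.17603405]]
tip [ 0.5419 -0.2697  0.006 ] [[238.40302708 263.16874798]] [[301.18306319 185.9749107 ]] top of plate-level same px [[ 0.54462806 -0.27259818  0.014     ]]
0 [[238.40302708 263.16874798]] [[533.61210831 172.6749919 ]] [[144.73225275 183.8996428 ]]
0.043 [[228.47408564 254.47259628]] [[493.89634254 137.89038511]] [[138.47976272 232.6280553 ]]
plate corners in crop [array([[597.49138635, 198.78570944]]), array([[536.67494991, 146.83202602]]), array([[488.17849071, 304.88855684]]), array([[427.37982331, 248.68016469]])]
```

Run:
```python
from h import *
a=np.hstack([crop(grab("top"),282,155,50,50,8),crop(grab("scene"),218,245,50,50,8)]);cv2.imwrite("pics/c4.png",a)
```

```text
(no output)
```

View pics/c4.png

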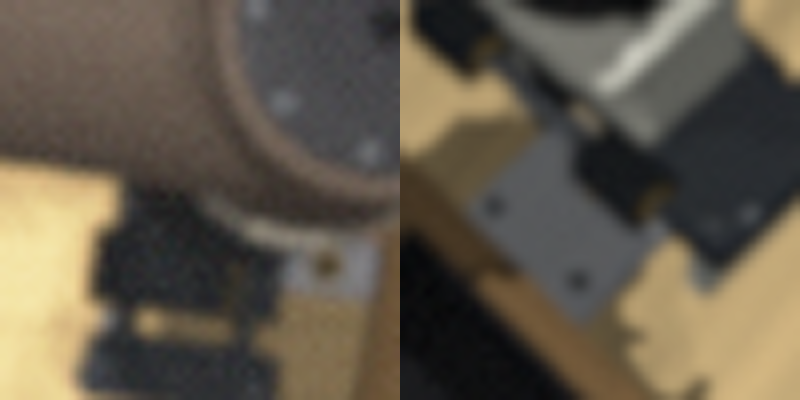

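Call:
carry_out --pt "0 0 0 0 0 0" --pt "0 0 0 0 0 0" --pt "0 0 0 0 0 0" --pt "0 0 0 0 0 0" --pt "0 0 0 0 0 0" --hand 1

```text
time_s: 5.2
tcp_pos: [0.5637, -0.2726, 0.014]
eef_rot: [180.0, -0.0, -97.4]
contact_force: [1.2, -0.1, -0.1]
gripper_width: 0.0853
gripper_force: 0.0
```

Call:
carry_out --pt "0 0 0.005 0 0 0" --pt "0 0 0 0 0 0"

```text
time_s: 5.45
tcp_pos: [0.5634, -0.2725, 0.0113]
eef_rot: [180.0, 0.0, -97.4]
contact_force: [-0.1, 0.6, 0.2]
gripper_width: 0.0876
gripper_force: 0.0
```

Call:
carry_out --pt "0 0 0.004 0 0 0" --pt "0 0 0 0 0 0"

```text
time_s: 5.7
tcp_pos: [0.5635, -0.2726, 0.0093]
eef_rot: [180.0, 0.0, -97.4]
contact_force: [0.4, -0.1, 0.1]
gripper_width: 0.0878
gripper_force: 0.0
```

Call:
carry_out --pt "0 0 0 0 0 0" --pt "0 0 0 0 0 0" --pt "0 0 0 0 0 0" --pt "0 0 0 0 0 0" --pt "0 0 0 0 0 0" --hand 0.55 --squeeze 15

```text
time_s: 6.32
tcp_pos: [0.5637, -0.2726, 0.0096]
eef_rot: [-180.0, -0.0, -97.4]
contact_force: [-0.3, 0.2, -0.9]
gripper_width: 0.0495
gripper_force: 0.0
```

Run:
```python
from h import *
s=r.get_state();p=s["tcp_pos"];M=R.from_euler('xyz',s["eef_rot"],degrees=True).as_matrix();w=s["gripper_width"]/2
out=[]
for n,x0,y0 in(("scene",213,238),("top",282,150)):
    a=crop(grab(n),x0,y0,50,55,8); a=cv2.convertScaleAbs(a,alpha=1.5,beta=25)
    f=lambda q:((np.array(proj(n,q))-[x0,y0]+.5)*8).astype(int)
    for sg in(-1,1):
      for z,c in((.008,(0,0,255)),(-.03,(255,0,255))):
        q=[p+M@[u,sg*v,z] for u,v in((-.0095,w),(.0095,w),(.0095,w+.02),(-.0095,w+.02))]
        cv2.polylines(a,[f(q)],True,c,1)
    cv2.polylines(a,[f([[.5962,-.2619,.014],[.5333,-.2541,.014],[.5192,-.3668,.014],[.5822,-.3747,.014]])],True,(0,255,0),1)
    out.append(a)
cv2.imwrite("pics/c5.png",np.hstack(out))
```

```text
(no output)
```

View pics/c5.png

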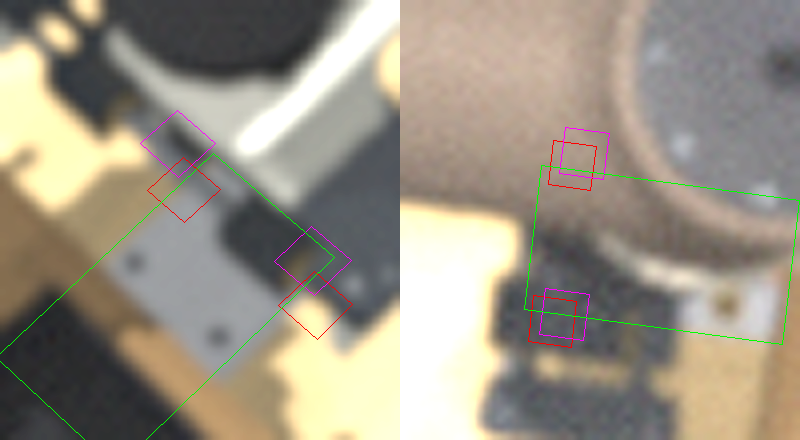

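Call:
carry_out --pt "0 0 0.008 0 0 0" --pt "0 0 0 0 0 0" --pt "0 0 0 0 0 0"

```text
time_s: 6.8
tcp_pos: [0.5636, -0.2726, 0.0054]
eef_rot: [180.0, -0.0, -97.4]
contact_force: [-0.5, -1.2, 0.6]
gripper_width: 0.0483
gripper_force: 0.0
```

Run:
```python
from h import *
# check camera vs robot: compare gripper pixels between views: blobs of body
s=r.get_state();print(s["tcp_pos"],s["contact_force"],s["joints"],s["joint_torque"])
# shelf red legs & known sizes sanity: blue plate z0 rays from both views
for n in("scene","top"):
    I=cv2.imread(f"pics/{n}0.png");h=cv2.cvtColor(I,cv2.COLOR_BGR2HSV)
    for nm,lo,hi in(("blue",108,125),("yel",22,32)):
        m=((h[...,0]>=lo)&(h[...,0]<=hi)&(h[...,1]>(150 if nm=="blue" else 190))&(h[...,2]>60)).astype(np.uint8)
        c=max(cv2.findContours(m,0,2)[0],key=cv2.contourArea)[:,0].astype(float)
        rc=cv2.minAreaRect(plane(n,c,.012)[:,:2].astype(np.float32));print(n,nm,rc)
```

```text
[ 0.5636302  -0.27257752  0.00543242] [-0.47447907 -1.16331997  0.59785913] [-7.96825306e+00  2.69812034e+01 -1.88351370e+01  2.67156865e-03
 -4.41963460e+01  5.69641914e-01] [-7.30699045e-03 -5.89981234e+01  2.16771340e+01  5.16121790e+00
  3.69269389e-02 -2.73048163e-04]
scene blue ((0.3569335341453552, -0.03054218180477619), (0.032522473484277725, 0.05491161346435547), 15.415207862854004)
scene yel ((0.27681538462638855, -0.3699222803115845), (0.05084769427776337, 0.07817837595939636), 55.63835525512695)
top blue ((0.35372021794319153, -0.029479525983333588), (0.032479289919137955, 0.045627690851688385), 18.880226135253906)
top yel ((0.2219214290380478, -0.3306480646133423), (0.058187730610370636, 0.2042570263147354), 55.286563873291016)
```

Call:
carry_out --pt "0 0 0 0 0 0" --pt "0 0 0 0 0 0" --pt "0 0 0 0 0 0" --pt "0 0 0 0 0 0" --hand 1

```text
time_s: 7.3
tcp_pos: [0.5637, -0.2726, 0.0056]
eef_rot: [-180.0, -0.0, -97.4]
contact_force: [0.1, -0.6, 0.4]
gripper_width: 0.0826
gripper_force: 0.0
```

Run:
```python
from h import *
# find small motion-sensitive features: gripper body height via both views is unsure; check base of robot & TCP chain
i=r.camera_info("scene");print(r.get_state()["gripper_width"])
# gripper start picture: tip location in scene0/top0 at start TCP
p=np.array([.2413,.63,.208]);M=R.from_euler('xyz',[180,0,-20.96],degrees=True).as_matrix()
for n in("scene","top"):
    print(n,[proj(n,p+M@[0,y,.008]).round(1) for y in(-.055,.055)])
```

```text
0.08256702259251306
scene [array([[325.6,  28.8]]), array([[303.8,  37.2]])]
top [array([[ -4.7, 269.8]]), array([[ 26. , 284.2]])]
```

Call:
carry_out --pt "0 0 0.006 0 0 0" --pt "0 0 0 0 0 0"

```text
time_s: 7.55
tcp_pos: [0.5634, -0.2725, 0.0022]
eef_rot: [180.0, 0.0, -97.4]
contact_force: [0.4, -0.9, 0.1]
gripper_width: 0.0875
gripper_force: 0.0
```

Call:
carry_out --pt "0 0 0.006 0 0 0" --pt "0 0 0 0 0 0"

```text
time_s: 7.8
tcp_pos: [0.5634, -0.2725, -0.0008]
eef_rot: [180.0, 0.0, -97.4]
contact_force: [0.1, 0.0, -0.2]
gripper_width: 0.0879
gripper_force: 0.0
```

Call:
carry_out --pt "0 0 0.006 0 0 0" --pt "0 0 0 0 0 0"

```text
time_s: 8.05
tcp_pos: [0.5635, -0.2725, -0.0038]
eef_rot: [180.0, 0.0, -97.4]
contact_force: [-0.2, -0.5, -0.3]
gripper_width: 0.0875
gripper_force: 0.0
```

Call:
carry_out --pt "0 0 0.006 0 0 0" --pt "0 0 0 0 0 0"

```text
time_s: 8.3
tcp_pos: [0.5634, -0.2725, -0.0067]
eef_rot: [180.0, 0.0, -97.4]
contact_force: [-0.2, 0.5, -0.1]
gripper_width: 0.0874
gripper_force: 0.0
```

Call:
carry_out --pt "0 0 0.006 0 0 0" --pt "0 0 0 0 0 0"

```text
time_s: 8.55
tcp_pos: [0.5635, -0.2725, -0.0097]
eef_rot: [180.0, 0.0, -97.4]
contact_force: [-0.2, -0.4, -0.4]
gripper_width: 0.0875
gripper_force: 0.0
```

Call:
carry_out --pt "0 0 0.006 0 0 0" --pt "0 0 0 0 0 0"

```text
time_s: 8.8
tcp_pos: [0.5635, -0.2725, -0.0127]
eef_rot: [180.0, 0.0, -97.4]
contact_force: [0.8, 0.5, 0.1]
gripper_width: 0.0873
gripper_force: 0.0
```

Call:
carry_out --pt "0 0 0 0 0 0" --pt "0 0 0 0 0 0" --pt "0 0 0 0 0 0" --pt "0 0 0 0 0 0" --hand 0.6 --squeeze 10

```text
time_s: 9.3
tcp_pos: [0.5638, -0.2726, -0.0124]
eef_rot: [-180.0, -0.0, -97.4]
contact_force: [-0.6, -0.9, 0.9]
gripper_width: 0.0599
gripper_force: 10.0
```

Run:
```python
from h import *
s=r.get_state();print(s["gripper_width"],s["gripper_force"],s["contact_force"])
a=np.hstack([crop(grab("scene"),200,200,80,110,5),crop(grab("top"),265,140,80,110,5)]);a=cv2.convertScaleAbs(a,alpha=1.3,beta=20);cv2.imwrite("pics/c6.png",a)
```

```text
0.05994700555948054 10.000047236680984 [-0.648398   -0.88748738  0.8924513 ]
```

View pics/c6.png

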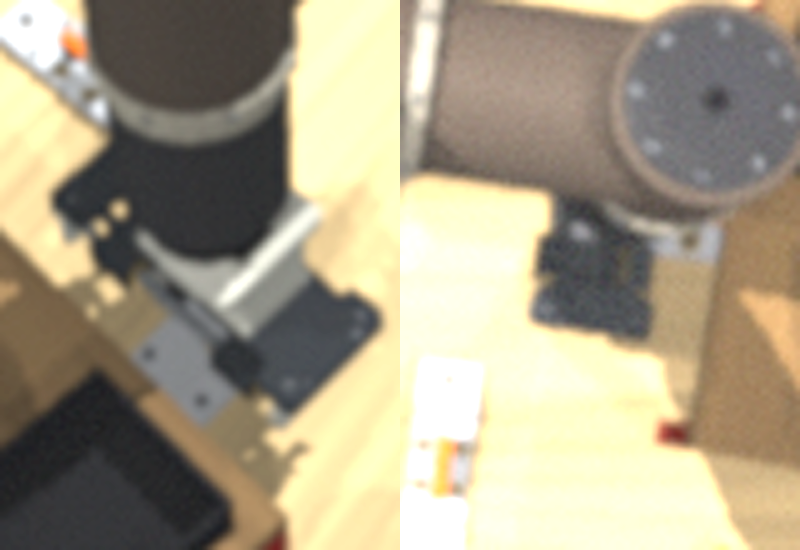

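Call:
carry_out --pt "-0.03 0 0 0 0 0" --pt "-0.06 0 0 0 0 0" --pt "-0.07 0 0 0 0 0" --pt "-0.07 0 0 0 0 0" --pt "-0.06 0 0 0 0 0" --squeeze 20

```text
time_s: 10.02
tcp_pos: [0.5822, -0.1275, -0.0124]
eef_rot: [180.0, -0.0, -97.4]
contact_force: [1.0, -2.6, 0.3]
gripper_width: 0.0598
gripper_force: 20.0
```

Call:
carry_out --pt "-0.03 0 0 0 0 0" --pt "0 0 0 0 0 0" --pt "0 0 0 0 0 0"

```text
time_s: 10.4
tcp_pos: [0.5845, -0.114, -0.0124]
eef_rot: [-180.0, 0.0, -97.4]
contact_force: [0.5, 2.4, 0.3]
gripper_width: 0.0595
gripper_force: 20.0
```

Call:
carry_out --pt "0 0 0 0 0 0" --pt "0 0 0 0 0 0" --pt "0 0 0 0 0 0" --pt "0 0 0 0 0 0" --pt "0 0 -0.03 0 0 0" --hand 1

```text
time_s: 11.02
tcp_pos: [0.5832, -0.1141, 0.002]
eef_rot: [179.9, -0.0, -97.4]
contact_force: [-0.6, 0.8, -0.1]
gripper_width: 0.0874
gripper_force: 0.0
```

Call:
carry_out --pt "0 0 -0.12 0 0 0" --pt "0 0 -0.12 0 0 0" --pt "-0.08 -0.06 -0.06 0 0 0" --pt "-0.1 -0.06 0 0 0 0" --pt "-0.1 -0.06 0 0 0 0"

```text
time_s: 11.65
tcp_pos: [0.6928, 0.0146, 0.1551]
eef_rot: [-179.8, 0.1, -97.4]
contact_force: [0.6, 0.1, 0.5]
gripper_width: 0.0879
gripper_force: 0.0
```

Call:
carry_out --pt "-0.1 -0.06 0 0 0 0" --pt "0 0 0 0 0 0" --pt "0 0 0 0 0 0"

```text
time_s: 12.02
tcp_pos: [0.7275, 0.0593, 0.1529]
eef_rot: [180.0, -0.0, -97.4]
contact_force: [-1.0, 0.4, 0.4]
gripper_width: 0.0877
gripper_force: 0.0
```

```bash
cat > m.py <<'E'
from h import *
def mask(I,w,f):
    m=np.zeros(I.shape[:2],np.uint8);x0,y0,x1,y1=w
    h=cv2.cvtColor(I,cv2.COLOR_BGR2HSV).astype(int)[y0:y1,x0:x1];m[y0:y1,x0:x1]=f(h[...,0],h[...,1],h[...,2]);return m
def big(m):return max(cv2.findContours(m,0,2)[0],key=cv2.contourArea)[:,0].astype(float)
silver=lambda H,S,V:(S<60)&(V>110)
orange=lambda H,S,V:(H<18)&(S>170)&(V>120)
def plate(n,I,w,z=.014):
    m=mask(I,w,silver)|mask(I,w,orange);P=plane(n,cv2.convexHull(big(m).astype(np.int32))[:,0],z)[:,:2].astype(np.float32)
    return cv2.minAreaRect(P),plane(n,[big(mask(I,w,orange)).mean(0)],z+.034)[0]
E
python3 - <<'E'
from m import *
print(r.get_state()["tcp_pos"])
for n in("scene","top"):
    I=grab(n);cv2.imwrite(f"pics/{n}1.png",I)
    q=proj(n,[.575,-.19,.014])[0].astype(int);d=45
    w=(q[0]-d,q[1]-d,q[0]+d,q[1]+d)
    try: print(n,q,plate(n,I,w))
    except Exception as e: print(n,e)
E
```

```text
[0.72745349 0.05925938 0.15293862]
scene [262 248] (((0.5684059262275696, -0.2393212914466858), (0.14877232909202576, 0.062120482325553894), 84.86449432373047), array([ 0.5729544, -0.2112705,  0.048    ]))
top [278 176] (((0.5720515251159668, -0.2059970200061798), (0.21509768068790436, 0.06660983711481094), 84.02011108398438), array([ 0.57378108, -0.20470067,  0.048     ]))
```

```bash
python3 p.py "[[.573,-.2055,.14,-97],[.573,-.2055,.012,-97]]"
```

```text
[[0.094, 0.04, 0.004, -0.0, 0.0, -0.001], [0.094, 0.04, 0.004, -0.0, 0.0, -0.001], [0.094, 0.04, 0.004, -0.0, 0.0, -0.001], [0.094, 0.04, 0.004, -0.0, 0.0, -0.001], [0.094, 0.04, 0.004, -0.0, 0.0, -0.001]]
[[0.094, 0.04, 0.004, -0.0, 0.0, -0.001], [-0.0, -0.0, 0.085, 0.0, -0.0, 0.0], [-0.0, -0.0, 0.085, 0.0, -0.0, 0.0], [-0.0, -0.0, 0.085, 0.0, -0.0, 0.0]]
```

Call:
carry_out --pt "0.094 0.04 0.004 0 0 0" --pt "0.094 0.04 0.004 0 0 0" --pt "0.094 0.04 0.004 0 0 0" --pt "0.094 0.04 0.004 0 0 0" --pt "0.094 0.04 0.004 0 0 0" --hand 0.45

```text
time_s: 12.75
tcp_pos: [0.5966, -0.1633, 0.1436]
eef_rot: [-179.9, 0.0, -97.5]
contact_force: [-0.0, -0.9, 0.1]
gripper_width: 0.044
gripper_force: 0.0
```

Call:
carry_out --pt "0.094 0.04 0.004 0 0 -0.005" --pt "0 0 0 0 0 0" --pt "0 0 0.08 0 0 0" --pt "0 0 0.08 0 0 0" --pt "0 0 0 0 0 0"

```text
time_s: 13.38
tcp_pos: [0.5699, -0.2051, 0.0585]
eef_rot: [179.7, -0.0, -97.2]
contact_force: [-0.1, -1.1, 1.1]
gripper_width: 0.0395
gripper_force: 0.0
```

Call:
carry_out --pt "0 -0.006 0.05 0 0 0" --pt "0 0 0.03 0 0 0" --pt "0 0 0 0 0 0"

```text
time_s: 13.75
tcp_pos: [0.5751, -0.2055, 0.0206]
eef_rot: [179.9, -0.0, -97.1]
contact_force: [0.5, -0.2, -0.5]
gripper_width: 0.0394
gripper_force: 0.0
```

Call:
carry_out --pt "0 0 0.006 0 0 0" --pt "0 0 0 0 0 0"

```text
time_s: 14.0
tcp_pos: [0.5758, -0.2055, 0.0183]
eef_rot: [-179.9, 0.0, -97.1]
contact_force: [0.9, -0.7, 0.7]
gripper_width: 0.0395
gripper_force: 0.0
```

Call:
carry_out --pt "0 0 0.006 0 0 0" --pt "0 0 0 0 0 0"

```text
time_s: 14.25
tcp_pos: [0.5753, -0.2055, 0.0145]
eef_rot: [180.0, 0.0, -97.1]
contact_force: [-0.2, 0.2, -1.1]
gripper_width: 0.0391
gripper_force: 0.0
```

Call:
carry_out --pt "0 0 0.006 0 0 0" --pt "0 0 0 0 0 0"

```text
time_s: 14.5
tcp_pos: [0.5752, -0.2055, 0.0112]
eef_rot: [180.0, 0.0, -97.1]
contact_force: [-0.6, 0.5, -0.2]
gripper_width: 0.0394
gripper_force: 0.0
```

Call:
carry_out --pt "0 0.003 0.01 0 0 0" --pt "0 0 0 0 0 0"

```text
time_s: 14.75
tcp_pos: [0.5733, -0.2053, 0.006]
eef_rot: [179.9, -0.0, -97.1]
contact_force: [0.9, 0.7, -0.4]
gripper_width: 0.0392
gripper_force: 0.0
```

Call:
carry_out --pt "0 0 0.006 0 0 0" --pt "0 0 0 0 0 0"

```text
time_s: 15.0
tcp_pos: [0.5738, -0.2053, 0.0033]
eef_rot: [180.0, -0.0, -97.1]
contact_force: [0.6, -0.1, 0.1]
gripper_width: 0.0396
gripper_force: 0.0
```

Call:
carry_out --pt "0 0 0.004 0 0 0" --pt "0 0 0 0 0 0"

```text
time_s: 15.25
tcp_pos: [0.5738, -0.2053, 0.0014]
eef_rot: [180.0, -0.0, -97.1]
contact_force: [0.3, -0.4, 0.0]
gripper_width: 0.0394
gripper_force: 0.0
```

Call:
carry_out --pt "0 0 0.004 0 0 0" --pt "0 0 0 0 0 0"

```text
time_s: 15.5
tcp_pos: [0.5738, -0.2053, -0.0006]
eef_rot: [180.0, 0.0, -97.1]
contact_force: [0.8, -0.4, 0.2]
gripper_width: 0.0394
gripper_force: 0.0
```

Call:
carry_out --pt "0 0 0.004 0 0 0" --pt "0 0 0 0 0 0"

```text
time_s: 15.75
tcp_pos: [0.5738, -0.2053, -0.0026]
eef_rot: [180.0, -0.0, -97.1]
contact_force: [0.3, 0.5, 0.6]
gripper_width: 0.0395
gripper_force: 0.0
```

Call:
carry_out --pt "0 0 0.004 0 0 0" --pt "0 0 0 0 0 0"

```text
time_s: 16.0
tcp_pos: [0.5739, -0.2053, -0.0045]
eef_rot: [180.0, -0.0, -97.1]
contact_force: [0.0, 0.0, -0.6]
gripper_width: 0.0396
gripper_force: 0.0
```

Call:
carry_out --pt "0 0 0.004 0 0 0" --pt "0 0 0 0 0 0"

```text
time_s: 16.25
tcp_pos: [0.574, -0.2054, -0.0047]
eef_rot: [-180.0, -0.0, -97.1]
contact_force: [-4.6, 2.9, 15.6]
gripper_width: 0.0395
gripper_force: 7.7
```

Call:
carry_out --pt "0 0 -0.018 0 0 0" --pt "0 0 0 0 0 0" --pt "0 0 0 0 0 0"

```text
time_s: 16.62
tcp_pos: [0.5738, -0.2053, 0.0024]
eef_rot: [180.0, 0.0, -97.1]
contact_force: [0.0, 0.3, -0.7]
gripper_width: 0.0397
gripper_force: 0.0
```

Call:
carry_out --pt "0 0 0 0 0 0" --pt "0 0 0 0 0 0" --pt "0 0 0 0 0 0" --pt "0 0 0 0 0 0" --hand 0 --squeeze 30

```text
time_s: 17.12
tcp_pos: [0.5736, -0.2053, 0.0023]
eef_rot: [180.0, 0.0, -97.1]
contact_force: [-0.7, 0.0, -1.2]
gripper_width: 0.0157
gripper_force: 30.0
```

Run:
```python
from h import *
rows=[]
for n in("scene","top"):
    I=cv2.imread(f"pics/{n}0.png");t=[]
    for P in([.5813,.2785],[.6007,.1035]):
        q=proj(n,[*P,.144])[0];x0,y0=(q-[12,12]).astype(int);print(n,P,q,proj(n,[*P,.108])[0],"crop origin",x0,y0)
        c=crop(I,x0,y0,25,30,12);c=cv2.convertScaleAbs(c,alpha=1.7,beta=10)
        for k in range(0,25,5): cv2.line(c,(k*12,0),(k*12,6),(0,0,255),1);cv2.line(c,(0,k*12),(6,k*12),(0,0,255),1)
        t.append(c)
    rows.append(np.hstack(t))
cv2.imwrite("pics/c7.png",cv2.resize(np.hstack(rows),None,fx=.66,fy=.66)) 
cv2.imwrite("pics/c7.png",np.vstack([r_[:300] for r_ in rows]))
```

```text
scene [0.5813, 0.2785] [345.76921306 129.75660168] [344.15137078 137.2158626 ] crop origin 333 117
scene [0.6007, 0.1035] [324.16364999 164.97306173] [322.87166211 172.21771192] crop origin 312 152
top [0.5813, 0.2785] [132.1832128  168.15851936] [135.83844081 169.67525548] crop origin 120 156
top [0.6007, 0.1035] [187.60658518 162.33709979] [189.60705025 164.04340991] crop origin 175 150
```

View pics/c7.png

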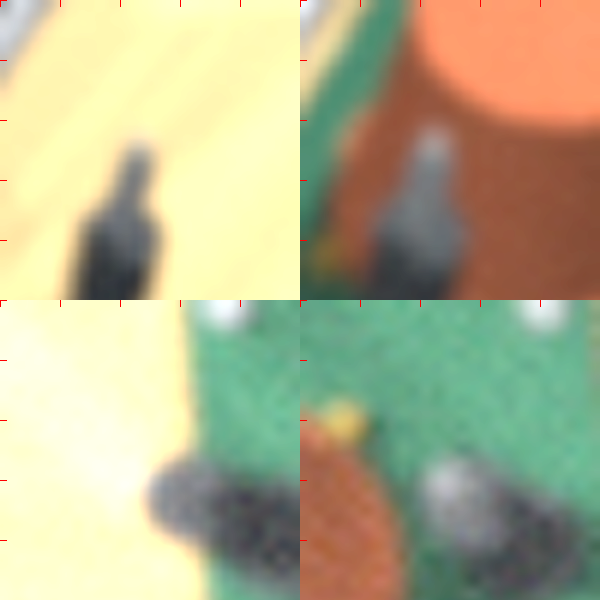

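Run:
```python
from h import *
sh_s=[[342.9,135.9],[321.6,170.3]];sh_t=[[135.2,171.8],[188.7,166.6]]
tp_s=[[344.1,129.4],[322.8,162.9]]
print("scene sh",plane("scene",sh_s,.108).round(4).tolist());print("top sh",plane("top",sh_t,.108).round(4).tolist());print("tri",tri(sh_s,sh_t).round(4).tolist())
print("scene tip",plane("scene",tp_s,.144).round(4).tolist())
# base corner bolts / edges: reproject base rect both views
```

```text
scene sh [[0.5748, 0.2814, 0.108], [0.5933, 0.1079, 0.108]]
top sh [[0.5744, 0.2803, 0.108], [0.5924, 0.1062, 0.108]]
tri [[0.5747, 0.2805, 0.1086, 0.001], [0.593, 0.1067, 0.1087, 0.0018]]
scene tip [[0.5759, 0.2767, 0.144], [0.5929, 0.1083, 0.144]]
```

Call:
carry_out --pt "0 0 -0.03 0 0 0" --pt "0 0 -0.08 0 0 0" --pt "0 0 -0.1 0 0 0" --pt "0 0 -0.1 0 0 0" --pt "0 0 -0.04 0 0 0"

```text
time_s: 17.75
tcp_pos: [0.5751, -0.2056, 0.1821]
eef_rot: [-179.7, 0.0, -97.1]
contact_force: [-0.3, 0.5, -5.5]
gripper_width: 0.0156
gripper_force: 30.0
```

Call:
carry_out --pt "0 0 0 0 0 0" --pt "0 0 0 0 0 0"

```text
time_s: 18.0
tcp_pos: [0.5729, -0.205, 0.1763]
eef_rot: [179.9, 0.0, -97.1]
contact_force: [1.0, -0.9, -5.3]
gripper_width: 0.0156
gripper_force: 30.0
```

```bash
python3 p.py "[[.5838,.1939,.178,-83.9,40]]"; python3 -c "
from plant import r;s=r.get_state();print(s['tcp_pos'],s['eef_rot'],s['gripper_width'],s['contact_force'],s['moment'])"
```

```text
[[-0.079, 0.008, -0.0, 0.0, 0.0, -0.022], [-0.08, 0.006, -0.0, 0.0, 0.0, -0.022], [-0.08, 0.004, -0.0, 0.0, 0.0, -0.022], [-0.08, 0.002, -0.0, 0.0, 0.0, -0.022], [-0.08, 0.0, -0.0, 0.0, 0.0, -0.022]]
[[-0.08, -0.001, -0.0, 0.0, 0.0, -0.022], [-0.08, -0.003, -0.0, 0.0, 0.0, -0.022], [-0.08, -0.005, -0.0, 0.0, 0.0, -0.022], [-0.08, -0.007, -0.0, 0.0, 0.0, -0.022], [-0.079, -0.009, -0.0, 0.0, 0.0, -0.022]]
[ 0.57285622 -0.20500528  0.17633358] [ 1.79882361e+02  3.03707994e-02 -9.71179680e+01] 0.015606349169089118 [ 1.00613559 -0.89701866 -5.34787041] [ 0.08473748 -0.04604216 -0.04889388]
```

Call:
carry_out --pt "-0.04 0.004 0 0 0 -0.022" --pt "-0.08 0.006 0 0 0 -0.022" --pt "-0.08 0.004 0 0 0 -0.022" --pt "-0.08 0.002 0 0 0 -0.022" --pt "-0.08 0 0 0 0 -0.022"

```text
time_s: 18.62
tcp_pos: [0.5781, -0.0232, 0.1763]
eef_rot: [179.9, -0.0, -90.4]
contact_force: [0.0, -0.4, -4.1]
gripper_width: 0.0158
gripper_force: 30.0
```

Call:
carry_out --pt "-0.08 -0.001 0 0 0 -0.022" --pt "-0.08 -0.003 0 0 0 -0.022" --pt "-0.08 -0.005 0 0 0 -0.022" --pt "-0.08 -0.007 0 0 0 -0.022" --pt "-0.08 -0.009 0 0 0 -0.022"

```text
time_s: 19.25
tcp_pos: [0.5829, 0.1771, 0.1762]
eef_rot: [179.9, -0.0, -83.8]
contact_force: [0.6, -0.5, -3.7]
gripper_width: 0.0155
gripper_force: 30.0
```

Call:
carry_out --pt "-0.04 -0.004 0 0 0 0" --pt "0 0 0 0 0 0" --pt "0 0 0 0 0 0" --pt "0 0 0 0 0 0"

```text
time_s: 19.75
tcp_pos: [0.5838, 0.1946, 0.1774]
eef_rot: [180.0, -0.0, -83.9]
contact_force: [0.6, 0.5, -4.2]
gripper_width: 0.0156
gripper_force: 30.0
```

Run:
```python
from m import *
s=r.get_state();print(s["tcp_pos"],s["eef_rot"],s["contact_force"],s["moment"])
T=[]
for n in("scene","top"):
    I=grab(n);cv2.imwrite(f"pics/{n}2.png",I)
    q=proj(n,[.584,.194,.18])[0].astype(int);x0,y0=q-[40,40];print(n,x0,y0)
    T.append(cv2.convertScaleAbs(crop(I,x0,y0,80,110,5),alpha=1.3,beta=10))
cv2.imwrite("pics/c8.png",np.hstack(T))
```

```text
[0.58375404 0.19456784 0.1773931 ] [ 1.79975125e+02 -1.68769308e-02 -8.39484502e+01] [ 0.63512338  0.49467735 -4.24019028] [ 0.05871006 -0.0486834  -0.02973382]
scene 295 97
top 115 125
```

View pics/c8.png

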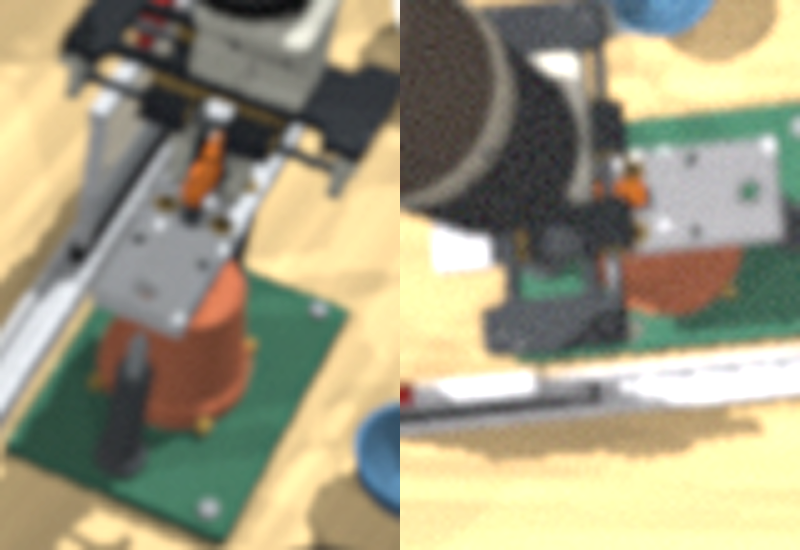

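Run:
```python
from h import *
c=lambda x,y,x0,y0:[(x+.5)/5-.5+x0,(y+.5)/5-.5+y0]
hs=c(145,290,295,97);ht=c(350,190,115,125)
print("hole tri",tri([hs],[ht]).round(4));print("top z.189",plane("top",[ht],.189).round(4),"scene",plane("scene",[hs],.189).round(4))
cs=[c(92,282,295,97),c(180,328,295,97)];ct=[c(386,238,115,125),c(373,138,115,125)]
print("corners tri",tri(cs,ct).round(4));print(plane("top",ct,.189).round(4))
E=cv2.imread("pics/top2.png")[150:176,160:196];h=cv2.cvtColor(E,cv2.COLOR_BGR2HSV)
m=((h[...,1]<60)&(h[...,2]>90)).astype(np.uint8)
print(m)
print(E[8:18,20:30,1].tolist());print(h[8:18,20:30,1].tolist())
```

```text
hole tri [[0.5929 0.1044 0.187  0.0008]]
top z.189 [[0.593  0.1043 0.189 ]] scene [[0.5934 0.1025 0.189 ]]
corners tri [[5.649e-01 8.210e-02 1.957e-01 4.200e-03]
 [6.250e-01 9.160e-02 1.856e-01 6.000e-04]]
[[0.5641 0.0819 0.189 ]
 [0.6246 0.0912 0.189 ]]
[[0 0 0 0 0 0 0 0 0 0 0 0 0 0 0 0 0 0 0 0 0 0 0 0 0 0 0 0 0 0 0 0 0 1 1 1]
 [0 0 0 0 0 0 0 0 0 0 0 0 0 0 0 0 0 0 0 0 0 0 0 0 0 0 0 0 0 0 0 0 0 1 1 1]
 [0 0 0 0 0 0 0 0 0 0 0 0 0 0 0 0 0 0 0 0 0 0 0 0 0 0 1 1 1 1 0 0 0 0 1 1]
 [0 0 0 0 0 0 0 0 0 0 0 0 0 0 0 1 1 1 1 1 1 1 1 1 1 1 1 1 1 1 1 0 0 0 0 0]
 [0 1 1 1 1 1 1 1 1 1 1 1 1 1 1 1 1 1 1 1 1 1 1 1 1 1 1 1 1 1 1 0 0 0 0 0]
 [1 1 1 1 1 1 1 1 1 1 1 1 1 1 1 1 1 1 1 1 1 1 1 1 1 1 1 1 1 1 1 0 0 0 0 0]
 [1 1 1 1 1 1 1 1 1 1 1 1 1 1 1 1 1 1 1 1 1 1 1 1 1 1 1 1 1 1 1 0 0 0 0 0]
 [1 1 1 1 1 1 1 1 1 1 1 1 1 1 1 1 1 1 1 1 1 1 1 1 1 1 1 1 1 1 1 0 0 0 0 0]
 [0 0 0 1 1 1 1 1 1 1 1 1 1 1 1 1 1 1 1 1 1 1 1 1 1 1 1 1 1 1 1 0 0 0 0 0]
 [0 0 0 0 1 1 1 1 1 1 1 1 1 1 1 1 1 1 1 1 1 1 1 1 1 1 1 1 1 1 1 0 0 0 0 0]
 [0 0 0 0 1 1 1 1 1 1 1 1 1 1 1 1 1 1 1 1 1 1 1 1 1 1 1 1 1 1 1 0 0 0 0 0]
 [0 0 0 0 1 1 1 1 1 
[... 1262 characters left out ...]
 [139, 136, 128, 120, 113, 111, 118, 127, 134, 130], [138, 135, 123, 108, 100, 105, 106, 123, 129, 133], [138, 133, 117, 104, 95, 99, 111, 125, 130, 129], [137, 131, 122, 108, 97, 106, 114, 127, 133, 127], [135, 135, 124, 116, 118, 115, 118, 133, 134, 129], [137, 138, 137, 132, 129, 130, 135, 135, 139, 133], [140, 138, 138, 137, 137, 136, 141, 140, 136, 135]]
[[6, 7, 4, 6, 9, 7, 6, 4, 7, 6], [0, 4, 0, 6, 4, 2, 6, 7, 4, 8], [5, 2, 7, 0, 6, 8, 4, 2, 7, 6], [5, 2, 6, 11, 23, 28, 13, 8, 6, 4], [5, 4, 6, 24, 61, 66, 34, 2, 11, 4], [7, 4, 7, 34, 86, 72, 32, 8, 6, 4], [5, 6, 8, 26, 50, 41, 16, 2, 7, 8], [7, 4, 6, 2, 11, 4, 4, 2, 6, 8], [2, 7, 2, 4, 2, 6, 2, 6, 4, 4], [4, 2, 7, 7, 7, 6, 2, 4, 7, 4]]
```

Call:
carry_out --pt "-0.004 0 0.02 0 0 0" --pt "0 0 0.03 0 0 0" --pt "0 0 0 0 0 0" --pt "0 0 0 0 0 0"

```text
time_s: 20.35
tcp_pos: [0.5838, 0.1974, 0.1524]
eef_rot: [180.0, -0.0, -83.9]
contact_force: [-0.4, -1.3, -4.3]
gripper_width: 0.0157
gripper_force: 30.0
```

Call:
carry_out --pt "0 0 0.012 0 0 0" --pt "0 0 0.006 0 0 0" --pt "0 0 0 0 0 0"

```text
time_s: 20.72
tcp_pos: [0.5835, 0.1973, 0.1432]
eef_rot: [180.0, -0.0, -83.9]
contact_force: [0.4, 0.5, -4.7]
gripper_width: 0.0161
gripper_force: 30.0
```

Call:
carry_out --pt "0 0 0.004 0 0 0" --pt "0 0 0.004 0 0 0" --pt "0 0 0 0 0 0"

```text
time_s: 21.1
tcp_pos: [0.5836, 0.1973, 0.1394]
eef_rot: [180.0, -0.0, -83.9]
contact_force: [0.3, 0.3, -5.4]
gripper_width: 0.0158
gripper_force: 30.0
```

Call:
carry_out --pt "0 0 0.004 0 0 0" --pt "0 0 0 0 0 0"

```text
time_s: 21.35
tcp_pos: [0.5838, 0.197, 0.1376]
eef_rot: [-180.0, -0.0, -83.9]
contact_force: [-0.7, -1.5, -3.3]
gripper_width: 0.0157
gripper_force: 30.0
```

Call:
carry_out --pt "0 0 0.004 0 0 0" --pt "0 0 0 0 0 0"

```text
time_s: 21.6
tcp_pos: [0.5835, 0.1968, 0.1353]
eef_rot: [180.0, -0.0, -83.9]
contact_force: [0.6, -5.1, -2.9]
gripper_width: 0.0156
gripper_force: 30.0
```

Call:
carry_out --pt "0 0 0.004 0 0 0" --pt "0 0 0 0 0 0"

```text
time_s: 21.85
tcp_pos: [0.5835, 0.1967, 0.1334]
eef_rot: [180.0, -0.1, -83.9]
contact_force: [0.0, -5.5, -2.4]
gripper_width: 0.0157
gripper_force: 30.0
```

Call:
carry_out --pt "0.003 0 0 0 0 0" --pt "0 0 0 0 0 0" --pt "0 0 0.004 0 0 0" --pt "0 0 0 0 0 0"

```text
time_s: 22.35
tcp_pos: [0.5838, 0.1962, 0.1313]
eef_rot: [180.0, 0.0, -83.9]
contact_force: [-0.6, 0.2, -4.0]
gripper_width: 0.0158
gripper_force: 30.0
```

Call:
carry_out --pt "0 0 0.006 0 0 0" --pt "0 0 0 0 0 0"

```text
time_s: 22.6
tcp_pos: [0.5838, 0.1961, 0.1282]
eef_rot: [180.0, 0.0, -83.9]
contact_force: [0.0, -0.0, -4.8]
gripper_width: 0.0157
gripper_force: 30.0
```

Free now. I keep going down to the shoulders (reported z about 0.110).

Call:
carry_out --pt "0 0 0.006 0 0 0" --pt "0 0 0.006 0 0 0" --pt "0 0 0 0 0 0"

```text
time_s: 22.98
tcp_pos: [0.5838, 0.196, 0.1222]
eef_rot: [180.0, 0.0, -83.9]
contact_force: [-1.4, 0.3, -4.6]
gripper_width: 0.0157
gripper_force: 30.0
```

Call:
carry_out --pt "0 0 0.006 0 0 0" --pt "0 0 0.006 0 0 0" --pt "0 0 0 0 0 0"

```text
time_s: 23.35
tcp_pos: [0.5837, 0.196, 0.1162]
eef_rot: [180.0, 0.0, -83.9]
contact_force: [-0.2, 0.3, -5.4]
gripper_width: 0.0158
gripper_force: 30.0
```

Call:
carry_out --pt "0 0 0.004 0 0 0" --pt "0 0 0.002 0 0 0" --pt "0 0 0 0 0 0"

```text
time_s: 23.72
tcp_pos: [0.5838, 0.196, 0.1134]
eef_rot: [180.0, 0.0, -83.9]
contact_force: [-1.0, -0.1, -5.0]
gripper_width: 0.0157
gripper_force: 30.0
```

Call:
carry_out --pt "0 0 0.003 0 0 0" --pt "0 0 0 0 0 0"

```text
time_s: 23.98
tcp_pos: [0.5838, 0.196, 0.1119]
eef_rot: [180.0, 0.0, -83.9]
contact_force: [0.4, 0.1, -4.1]
gripper_width: 0.0155
gripper_force: 30.0
```

Call:
carry_out --pt "0 0 0.003 0 0 0" --pt "0 0 0 0 0 0"

```text
time_s: 24.22
tcp_pos: [0.5838, 0.1959, 0.1104]
eef_rot: [180.0, 0.0, -83.9]
contact_force: [-0.2, -0.1, -4.0]
gripper_width: 0.0155
gripper_force: 30.0
```

Call:
carry_out --pt "0 0 0.002 0 0 0" --pt "0 0 0 0 0 0"

```text
time_s: 24.48
tcp_pos: [0.584, 0.196, 0.1103]
eef_rot: [-180.0, 0.0, -83.9]
contact_force: [-3.4, 0.2, 3.3]
gripper_width: 0.0157
gripper_force: 30.0
```

Call:
carry_out --pt "0 0 0 0 0 0" --pt "0 0 0 0 0 0" --pt "0 0 0 0 0 0"

```text
time_s: 24.85
tcp_pos: [0.584, 0.196, 0.1103]
eef_rot: [-180.0, 0.0, -83.9]
contact_force: [-4.4, -0.4, 6.3]
gripper_width: 0.0159
gripper_force: 30.0
```

Call:
carry_out --pt "0 0 0 0 0 0" --pt "0 0 0 0 0 0" --pt "0 0 0 0 0 0" --pt "0 0 0 0 0 0" --hand 0.5

```text
time_s: 25.35
tcp_pos: [0.5839, 0.196, 0.1095]
eef_rot: [-180.0, -0.0, -83.9]
contact_force: [0.5, 0.4, -0.2]
gripper_width: 0.0431
gripper_force: 0.0
```

Call:
carry_out --pt "0 0 -0.03 0 0 0" --pt "0 0 -0.08 0 0 0" --pt "0 0 -0.1 0 0 0" --pt "0 0 -0.06 0 0 0" --pt "0 0 0 0 0 0"

```text
time_s: 25.98
tcp_pos: [0.5853, 0.1966, 0.249]
eef_rot: [-179.6, 0.2, -83.9]
contact_force: [0.4, -0.1, -0.7]
gripper_width: 0.0438
gripper_force: 0.0
```

Run:
```python
from m import *
s=r.get_state();print(s["tcp_pos"],s["contact_force"])
I=cv2.imread("pics/top0.png");S=cv2.imread("pics/scene0.png")
red=lambda H,S_,V:((H<6)|(H>174))&(S_>150)&(V>90)
a=big(mask(S,(310,80,345,110),red));b=big(mask(I,(90,190,130,215),red))
for n,c in(("scene",a),("top",b)):
    q=(c.min(0)+c.max(0))/2;print(n,q,c.mean(0),plane(n,[q],.185).round(4),plane(n,[c.mean(0)],.185).round(4))
print(tri([a.mean(0)],[b.mean(0)]))
# predicted: jig (.5838,.1938) yaw 6
for g in(.14,.15,.16):print(g,np.array([.5838,.1938])+R.from_euler('z',6,degrees=True).as_matrix()[:2,:2]@[-.1,g])
```

```text
[0.58533059 0.19659675 0.2489658 ] [ 0.41713825 -0.09492442 -0.73340106]
scene [326.5  96.5] [326.7  96.1] [[0.4643 0.3415 0.185 ]] [[0.4638 0.3437 0.185 ]]
top [108.5 204. ] [109.21428571 204.        ] [[0.4665 0.3336 0.185 ]] [[0.4665 0.3314 0.185 ]]
[[0.46811799 0.32837984 0.19712529 0.00521464]]
0.14 [0.46971383 0.32258022]
0.15 [0.46866854 0.33252544]
0.16 [0.46762326 0.34247066]
```

```bash
python3 p.py "[[.468,.336,.22,-83.9,45],[.468,.336,.1515,-83.9,35]]"
```

```text
[[-0.06, 0.041, 0.011, -0.001, 0.001, 0.0], [-0.06, 0.041, 0.012, -0.001, 0.001, 0.0], [-0.06, 0.041, 0.012, -0.001, 0.001, 0.0], [-0.06, 0.041, 0.012, -0.001, 0.001, 0.0], [-0.06, 0.041, 0.012, -0.001, 0.001, 0.0]]
[[0.0, -0.0, 0.069, 0.0, 0.0, 0.0], [0.0, -0.0, 0.069, 0.0, 0.0, 0.0]]
```

Call:
carry_out --pt "-0.06 0.041 0.012 0 0 0" --pt "-0.06 0.041 0.012 0 0 0" --pt "-0.06 0.041 0.012 0 0 0" --pt "-0.06 0.041 0.012 0 0 0" --pt "-0.06 0.041 0.012 0 0 0"

```text
time_s: 26.6
tcp_pos: [0.4649, 0.3347, 0.2143]
eef_rot: [180.0, -0.0, -83.9]
contact_force: [0.5, 0.2, 0.1]
gripper_width: 0.044
gripper_force: 0.0
```

Call:
carry_out --pt "0 0 0 0 0 0" --pt "0 0 0 0 0 0" --pt "0 0 0 0 0 0"

```text
time_s: 26.98
tcp_pos: [0.4665, 0.3336, 0.2147]
eef_rot: [-180.0, -0.0, -83.9]
contact_force: [0.7, 0.8, -0.3]
gripper_width: 0.0436
gripper_force: 0.0
```

Down about 63 mm, then pinch.

Call:
carry_out --pt "0 -0.002 0.06 0 0 0" --pt "0 0 0.05 0 0 0" --pt "0 0 0.016 0 0 0" --pt "0 0 0 0 0 0" --pt "0 0 0 0 0 0"

```text
time_s: 27.6
tcp_pos: [0.4676, 0.3346, 0.1527]
eef_rot: [-179.9, 0.1, -83.9]
contact_force: [-0.2, 0.3, 0.5]
gripper_width: 0.0439
gripper_force: 0.0
```

Call:
carry_out --pt "0 0 0 0 0 0" --pt "0 0 0 0 0 0" --pt "0 0 0 0 0 0" --pt "0 0 0 0 0 0" --hand 0 --squeeze 12

```text
time_s: 28.1
tcp_pos: [0.4671, 0.3344, 0.1517]
eef_rot: [-180.0, 0.0, -83.9]
contact_force: [0.7, -0.1, 0.9]
gripper_width: 0.0141
gripper_force: 12.0
```

Call:
carry_out --pt "0.03 0 0 0 0 0" --pt "0.07 0 0 0 0 0" --pt "0.07 0 0 0 0 0" --pt "0.07 0 0 0 0 0" --pt "0.03 0 0 0 0 0"

```text
time_s: 28.72
tcp_pos: [0.4826, 0.1991, 0.1517]
eef_rot: [-179.8, 0.1, -83.9]
contact_force: [6.1, 3.8, -6.6]
gripper_width: 0.0138
gripper_force: 12.0
```

Call:
carry_out --pt "0.01 0 0 0 0 0" --pt "0 0 0 0 0 0"

```text
time_s: 28.98
tcp_pos: [0.4831, 0.1944, 0.1517]
eef_rot: [-179.9, 0.0, -83.9]
contact_force: [7.1, -1.2, -4.6]
gripper_width: 0.0139
gripper_force: 12.0
```

Call:
carry_out --pt "0.01 0 0 0 0 0" --pt "0 0 0 0 0 0"

```text
time_s: 29.22
tcp_pos: [0.4836, 0.1899, 0.1517]
eef_rot: [-179.9, 0.0, -83.9]
contact_force: [5.7, -0.6, -4.0]
gripper_width: 0.0141
gripper_force: 12.0
```

Call:
carry_out --pt "0.006 0.001 0 0 0 0" --pt "0 0 0 0 0 0"

```text
time_s: 29.48
tcp_pos: [0.4839, 0.1873, 0.1517]
eef_rot: [-179.8, 0.1, -83.9]
contact_force: [8.8, 1.2, -6.5]
gripper_width: 0.014
gripper_force: 12.0
```

Call:
carry_out --pt "0.006 0 0 0 0 0" --pt "0 0 0 0 0 0"

```text
time_s: 29.72
tcp_pos: [0.4843, 0.1844, 0.1517]
eef_rot: [-179.8, 0.1, -83.9]
contact_force: [9.0, 0.7, -6.1]
gripper_width: 0.0135
gripper_force: 12.0
```

Call:
carry_out --pt "0.006 0 0 0 0 0" --pt "0 0 0 0 0 0"

```text
time_s: 29.98
tcp_pos: [0.4844, 0.1832, 0.1517]
eef_rot: [-179.8, 0.2, -83.9]
contact_force: [4.7, 9.8, -7.2]
gripper_width: 0.0141
gripper_force: 12.0
```

Call:
carry_out --pt "0.003 -0.002 0 0 0 0" --pt "0 0 0 0 0 0"

```text
time_s: 30.22
tcp_pos: [0.4845, 0.1828, 0.1517]
eef_rot: [-179.9, 0.3, -83.9]
contact_force: [-2.4, 14.8, -2.1]
gripper_width: 0.0141
gripper_force: 12.0
```

Call:
carry_out --pt "0 0 0 0 0 0" --pt "0 0 0 0 0 0" --pt "0 0 0 0 0 0" --pt "0 0 0 0 0 0" --hand 0.5

```text
time_s: 30.72
tcp_pos: [0.484, 0.1793, 0.1515]
eef_rot: [180.0, -0.0, -83.9]
contact_force: [0.4, 0.4, 1.3]
gripper_width: 0.0431
gripper_force: 0.0
```

Call:
carry_out --pt "0 0 -0.03 0 0 0" --pt "0 0 -0.08 0 0 0" --pt "0 0 -0.08 0 0 0" --pt "0 0.1 -0.04 0 0 0" --pt "-0.1 0 0 0 0 0"

```text
time_s: 31.35
tcp_pos: [0.4282, 0.223, 0.2712]
eef_rot: [-179.7, 0.3, -84.0]
contact_force: [1.6, 0.4, -0.0]
gripper_width: 0.0437
gripper_force: 0.0
```

Call:
carry_out --pt "-0.12 0 0 0 0 0" --pt "-0.12 0 0 0 0 0" --pt "-0.12 0 0 0 0 0" --pt "-0.12 0 0 0 0 0" --pt "0 0 0 0 0 0"

```text
time_s: 31.98
tcp_pos: [0.4026, 0.4661, 0.266]
eef_rot: [180.0, -0.1, -83.7]
contact_force: [0.6, -1.6, -0.5]
gripper_width: 0.0438
gripper_force: 0.0
```

Run:
```python
from m import *
s=r.get_state();print(s["tcp_pos"],s["contact_force"])
red=lambda H,S_,V:((H<6)|(H>174))&(S_>150)&(V>90)
for n in("scene","top"):
    I=grab(n);cv2.imwrite(f"pics/{n}3.png",I)
    try: q=proj(n,[.4844,.1834,.183])[0].astype(int);c=big(mask(I,(q[0]-15,q[1]-15,q[0]+15,q[1]+15),red));print(n,"red",q,plane(n,[c.mean(0)],.19).round(4))
    except Exception as e: print(n,"red",e)
    q=proj(n,[.584,.194,.13])[0].astype(int);w=(q[0]-36,q[1]-36,q[0]+36,q[1]+36)
    try: print(n,plate(n,I,w,.122))
    except Exception as e: print(n,e)
    o=big(mask(I,w,orange));print("handle expected px",proj(n,[.584,.194,.154])[0],"seen",o.mean(0))
    print("hole rows", [proj(n,[*p,.144])[0].round(1).tolist() for p in([.5747,.2806],[.593,.1068])])
```

```text
[0.40263426 0.46610304 0.26600246] [ 0.59484043 -1.602855   -0.4695656 ]
scene red [307 125] [[0.4847 0.1803 0.19  ]]
scene (((0.5841800570487976, 0.19335055351257324), (0.066096231341362, 0.21592946350574493), 5.561478614807129), array([0.58635588, 0.18604473, 0.156     ]))
handle expected px [334.35997611 143.12800033] seen [333.85 144.5 ]
hole rows [[344.3, 128.6], [322.6, 163.2]]
top red [157 198] [[0.4846 0.1796 0.19  ]]
top (((0.5841891169548035, 0.19319698214530945), (0.0714402049779892, 0.21667052805423737), 6.340340614318848), array([0.58548255, 0.1956467 , 0.156     ]))
handle expected px [157.92791331 167.00519847] seen [157.25   166.4375]
hole rows [[131.4, 170.2], [186.5, 164.8]]
```

```bash
python3 -c "
from plant import r;print(r.close_job())"
```

```text
the job is handed in; nothing more can be done
None
```

I handed the job in at about 32 s: in the final measurements the plate sat over both pins within about 1 mm of the jig centre, the guard had slid shut until I felt the stop, and no collisions were felt. I didn't re-measure the pot and bystanders, and the hand-in gave no verdict.

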